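# Carry a row of ring-making tools over to the new rack, order kept

### The arm

A 7-joint arm with a two-finger parallel gripper is mounted at the origin on a cart in front of the work surface, level with it; the furniture and walls round the work are solid. World frame = base frame: x ahead of the robot, y to its left, z up, the work surface at z = 0. Lengths are in m, angles in rad, forces in N, time in s.
With the tool pointing down it reaches from about 0.425 to 0.875 m from the base axis. Payload 4.7 kg.
Tool frame: the origin (TCP) lies at the very end of the fingers, on their centre line; the grasp point (between the pads) lies 19 mm behind it; z points along the fingers, y is the line along which they close (so a half turn about z gives the same grasp; the last joint's range is limited). The gripper opens to 87 mm and grips with 3 to 60 N. Pads are 19 mm wide; open, the fingers measure 117 mm over their backs; the gripper's body (75 mm by 190 mm) begins 51 mm behind the grasp point.
Start: joints at [1.326, 0.321, -0.07, 1.45, 0.023, 1.371, -0.057], TCP at [0.166, -0.628, 0.223] pointing down, gripper open.
Joint ranges: [-2.86, 2.86], [-0.3, 2.09], [-1.38, 1.24], [0.06, 2.45], [-1.56, 4.7], [0.09, 2.05], [-2.69, 2.69]. Speed limits (rad/s): [2.57, 2.57, 3.14, 3.14, 3.14, 3.14, 3.14].

### API

Orientations are given as a rotation vector (axis times angle).
In Python, from bench import ctrl, vision gives the robot as it stands.
- The arm moves only by the tool jog_arm, never from a script. Its argument "increments" is a list of rows, each an object of numbers: "tx", "ty", "tz": the shift along the tool's x, y, z in mm; "wx", "wy", "wz": the turn, a rotation vector about the tool's x, y, z in rad; "gripper": the opening, from 0 (shut) to 1 (fully open). In form: [{"tx": .., "ty": .., "tz": .., "wx": .., "wy": .., "wz": .., "gripper": ..}, ...]. A call has exactly 5 rows; each row is the pose to reach, as a shift and turn from the pose commanded when the call began, along the tool's axes at that moment; what a row does not reach only later rows make up. A row lasts 1/12 s, in which the tool goes at most 41.7 mm and 7.16 degrees, less where a joint would pass 70% of its speed; a pose out of reach is approached as far as the arm can. A call with a gripper value outside its range is refused whole. The fingers move at their own pace and stop on an object; "grip_force" is the grip in N (left out, the last holds). Time passes only in rows, so rows that repeat a pose let the fingers close, or fill a call up. It gives the time, the measured TCP pose, the force, the opening and the grip force at its end, in the units of the state.
- ctrl.get_state(): the state, without advancing time (a new reading comes with each control period).
- vision.get_image(name): name is "scene" or "top" or "wrist"; returns a dict with "color" (420x560x3 uint8, blue, green, red), "fx", "fy", "cx", "cy" (pixels), "extrinsics" (4x4, takes a point from world to camera coordinates). Camera axes: x right, y down, z forward; pixel columns grow to the right and rows downward; lengths in m; the calibration is good to about 2 mm. A picture is of the moment at which its call begins. There is no depth.
- ctrl.close_job(): hands the job in; it is judged then, once.
Trained networks look in the newest picture that a camera, given by its name, has taken for a name from the list of things; names that differ only in an ending like _2 or _b are one class to them, and where a whole thing is asked for, a point or a joint stands for the part that bears it (a point fixed in the world has none). Each returns a list of dicts, best first, with "conf" (0 to 1); they miss things now and then, are a little off and sometimes report something else, mostly with a low value. They report only what shows in the picture. A call takes as long as a camera call.
- vision.spot_in(camera, thing): "bbox" ([left, top, right, bottom] in pixels, round what is visible of it).
The state is a dict: "time": time; "joint_positions": joint angles; "qd": joint speeds; "joint_torque": joint torques, N m; "position": TCP position; "tool_rot": TCP orientation; "ft_force": force on the tool from outside, world axes, zero at the start; "torque": the same for the moment, N m; "grip_width": opening from 0.0 (shut) to 1.0 (fully open); "grip_force": force on a finger pad.
Only numpy, scipy, OpenCV 4.12 (cv2) and the standard library are available. Lean on these libraries where they do the work, as an engineer would, in place of code of your own. Each camera call takes 0.05 s, during which the arm holds its last target. There are 200 camera calls.

### The job

The full dark tool rack is to be taken away, so carry its four ring-making tools over to the empty light rack. The jeweller reaches for them by position, so keep their order: as seen from the robot, the tool in the leftmost notch goes into the leftmost notch of the empty rack, the second into the second, and so on, each lying straight across both rails and sticking out about equally at either side. Let no tool fall off the racks, and leave the other things on the table where they are.

Things in the scene. Friction and masses are not known exactly. Their poses are not given: they have to be found in the camera images.
- ring_clamp_c (a point): Wooden ring clamp, a pale wooden bar with leather-tipped jaws and a metal band round its middle, 131 mm long, 24 mm wide (26 mm at the band), 23 mm high, 65 g. Point: its centre, half-way up; y axis along its length, x across, z up. Lies level in a notch of the dark rack at the start.
- needle_file_c (a point): Needle file, a thin straight dark grey steel bar, 173 mm long, 8 mm wide, 8 mm high, 45 g. Point: its centre, half-way up; y axis along its length, x across, z up. Lies level in a notch of the dark rack at the start.
- emery_stick_c (a point): Emery stick, a flat straight black bar, 150 mm long, 15 mm wide, 10 mm high, 50 g. Point: its centre, half-way up; y axis along its length, x across, z up. Lies level in a notch of the dark rack at the start.
- dividers_c (a point): Spring dividers, two slim bright steel legs joined by a bow spring at one end, with a brass nut at the side, 114 mm long, 24 mm wide to grasp (the nut makes it 30 mm), 8 mm high, 40 g. Point: its centre, half-way up; y axis along its length, x across, z up. Lies level in a notch of the dark rack at the start.
- rack_old: Dark wood rack, one tool in each of its 4 notches; fixed. Origin: centre of its underside, at table height; x away from the robot (along the tools), y left along the row, z up. Base 100 x 228 mm, top at z 10. Two rails, 10 thick, at x = -36 and 36, 62 clear between. 32 mm wide flat-floored notches at y = 78, 26, -26, -78, floors at z 36; 20 mm round-topped teeth between them, tops at z 54.
- rack_new: Empty light wood rack, same shape, size, frame and notch positions as the dark one (four notches at y = 78, 26, -26, -78 mm, left to right, floors at z 36); fixed. Stands left or right of the dark rack, nearly parallel to it, centres about 258 mm apart. Origin: centre of its underside.
- scriber: Bystander: steel scriber, 91 mm long, 8 mm thick, lying on the mat in the gap between the two racks. Origin: centre of its underside.
- steel_block: Bystander: small polished steel stake, 34 mm across, 23 mm high, behind the racks. Origin: centre of its underside.
- solder_box: Bystander: tiny clear box, 20 by 34 by 10 mm, behind the racks on the right. Origin: centre of its underside.
- pencil: Bystander: green pencil, 123 mm long, 7 mm thick, lying behind the racks on the left. Origin: centre of its underside.

How it is judged:
At the end, for the whole second after the job is handed in: All four tools at rest and released in the light rack, in the same notches left to right as in the dark rack (each centre 236 to 286 mm from its start), on both rails (height within 6 mm), centred between the rails within 15 mm, square to them within 0.2 rad (distance of ring_clamp_c from where it was at the start of the episode between 0.236 and 0.286 m and x of ring_clamp_c in the frame of rack_new between -0.015 and 0.015 m and y of ring_clamp_c in the frame of rack_new between -0.095 and 0.095 m and z of ring_clamp_c in the frame of rack_new between 0.0415 and 0.0535 m and angle between the y axis of each of ring_clamp_c, needle_file_c, emery_stick_c, dividers_c and the x axis of rack_new, either way round below 0.2 rad and linear speed of each of ring_clamp, needle_file, emery_stick, dividers below 0.02 m/s and distance of needle_file_c from where it was at the start of the episode between 0.236 and 0.286 m and x of needle_file_c in the frame of rack_new between -0.015 and 0.015 m and y of needle_file_c in the frame of rack_new between -0.095 and 0.095 m and z of needle_file_c in the frame of rack_new between 0.034 and 0.046 m and distance of emery_stick_c from where it was at the start of the episode between 0.236 and 0.286 m and x of emery_stick_c in the frame of rack_new between -0.015 and 0.015 m and y of emery_stick_c in the frame of rack_new between -0.095 and 0.095 m and z of emery_stick_c in the frame of rack_new between 0.035 and 0.047 m and distance of dividers_c from where it was at the start of the episode between 0.236 and 0.286 m and x of dividers_c in the frame of rack_new between -0.015 and 0.015 m and y of dividers_c in the frame of rack_new between -0.095 and 0.095 m and z of dividers_c in the frame of rack_new between 0.034 and 0.046 m); the robot touches nothing.
It fails at once if a tool falls off the racks or between the rails (height (world z) of any of ring_clamp_c, needle_file_c, emery_stick_c, dividers_c below 0.025 m).
It fails at once if a bystander is shifted by more than 30 mm (distance of any of scriber, steel_block, solder_box, pencil from where it was at the start of the episode above 0.03 m).
It also fails if it takes over 102 s, if anything falls off the work surface, if the arm or the gripper's body presses on something with over 40 N, if the wrist force passes 120 N, or if a joint passes its speed limit or range.

## Working session

There is one attempt and no reset: what is moved stays moved. The work goes in short steps, Python scripts to look and compute and a tool call to move; the robot and the scene stay as the last step left them, time stands still between calls to the robot, and variables do not carry over. Pictures are saved under pics/ and viewed, at most 14 in all, crops included, and the job is handed in when it is done.

Besides the shell and the picture viewer there is one more tool, called after "Call:" by a JSON object that holds its "op" and its "data", one argument or row to a line. jog_arm: Moves the arm, as the interface text tells. Its arguments: {"type":"object","properties":{"increments":{"type":"array"},"grip_force":{"type":"number"}},"required":["increments"]}

```bash
mkdir -p pics; ls
python3 - <<'E'
from bench import ctrl, vision
import cv2,numpy as np
for c in("top","scene"):
    im=vision.get_image(c); cv2.imwrite(f"pics/{c}0.png",im["color"]); print(c,im["fx"],im["cx"],np.round(im["extrinsics"],3).tolist())
    for t in("ring_clamp_c","needle_file_c","emery_stick_c","dividers_c","rack_old","rack_new","scriber"):
        print(t,[(np.round(d["bbox"]).tolist(),round(d["conf"],2)) for d in vision.spot_in(c,t)[:2]])
s=ctrl.get_state();print(s["position"],s["tool_rot"],s["time"],s["grip_width"])
E
```

```text
pics
top 501.0148064879723 286.0710211959322 [[-0.002, -1.0, 0.027, -0.065], [-0.987, -0.002, -0.161, 0.613], [0.161, -0.027, -0.987, 0.798], [0.0, 0.0, 0.0, 1.0]]
ring_clamp_c [([187.0, 211.0, 210.0, 292.0], 0.59)]
needle_file_c [([221.0, 209.0, 236.0, 307.0], 0.64)]
emery_stick_c [([156.0, 207.0, 180.0, 297.0], 0.57)]
dividers_c [([251.0, 229.0, 271.0, 291.0], 0.76)]
rack_old [([142.0, 221.0, 287.0, 293.0], 0.94)]
rack_new [([296.0, 235.0, 438.0, 301.0], 0.96)]
scriber [([287.0, 230.0, 297.0, 273.0], 0.55)]
scene 523.0298839959454 278.55003614472054 [[-0.898, -0.439, -0.009, 0.511], [-0.284, 0.597, -0.75, 0.249], [0.335, -0.671, -0.662, 0.673], [0.0, 0.0, 0.0, 1.0]]
ring_clamp_c [([226.0, 258.0, 304.0, 310.0], 0.6)]
needle_file_c [([233.0, 247.0, 334.0, 296.0], 0.95)]
emery_stick_c [([204.0, 291.0, 298.0, 344.0], 0.93), ([274.0, 229.0, 338.0, 265.0], 0.67)]
dividers_c [([275.0, 231.0, 339.0, 264.0], 0.86)]
rack_old [([206.0, 223.0, 339.0, 361.0], 0.56)]
rack_new [([294.0, 148.0, 392.0, 252.0], 0.73)]
scriber [([300.0, 237.0, 323.0, 244.0], 0.55)]
[ 0.16632707 -0.62839469  0.22262363] [ 3.11515960e+00  4.05419925e-01 -9.72888944e-05] 0.8 1.003371925851345
```

Run:
```python
import cv2
a=cv2.imread("pics/top0.png")[180:330,125:455]
cv2.imwrite("pics/crop0.png",cv2.resize(a,(792,360),interpolation=cv2.INTER_CUBIC))
```

```text
(no output)
```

View pics/crop0.png

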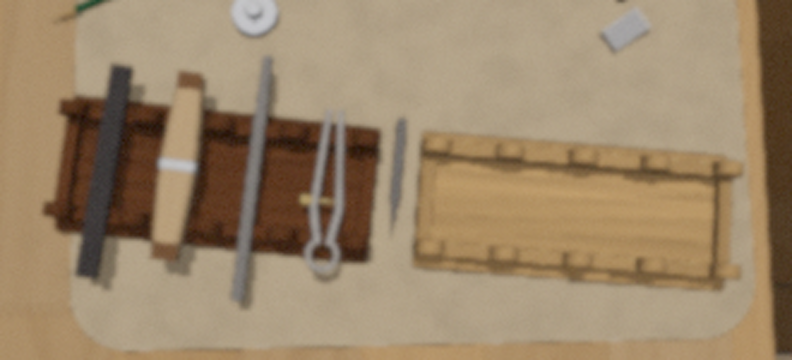

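View pics/scene0.png

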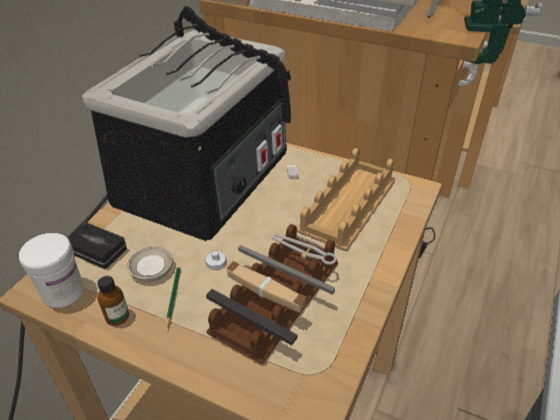

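The dark rack is on the left with, left to right, emery stick, clamp, file and dividers; the light rack is on the right. In the crop the tool ends are at emery (121,66)-(89,277), clamp (190,73)-(165,258), file (266,58)-(238,303) and dividers (335,112)-(322,276). The light rack's teeth run from (437,140) to (730,168) on the far rail and (430,246) to (730,272) on the near one.

```bash
cat > h.py <<'E'
from bench import ctrl, vision
import numpy as np, cv2
def ray(im,uv,z):
    E=im["extrinsics"];R=E[:3,:3];c=-R.T@E[:3,3]
    d=R.T@np.array([(uv[0]-im["cx"])/im["fx"],(uv[1]-im["cy"])/im["fy"],1])
    return c+d*(z-c[2])/d[2]
def proj(im,p):
    q=im["extrinsics"][:3]@np.append(p,1);return np.array([im["fx"]*q[0]/q[2]+im["cx"],im["fy"]*q[1]/q[2]+im["cy"]])
def rackfit(im,pts):  # pts: list of (uv, x, y, z) in rack frame
    from scipy.optimize import least_squares
    P=np.array([[*ray(im,uv,z)[:2],x,y] for uv,x,y,z in pts])
    def f(q):
        c,s=np.cos(q[2]),np.sin(q[2])
        return np.r_[q[0]+c*P[:,2]-s*P[:,3]-P[:,0], q[1]+s*P[:,2]+c*P[:,3]-P[:,1]]
    r=least_squares(f,[.5,0,0]);return r.x,np.sqrt(np.mean(r.fun**2))
E
python3 - <<'E'
from h import *
im=vision.get_image("top")
u=lambda p:(125+p[0]/2.4,180+p[1]/2.4)
T=dict(emery=((121,66),(89,277),.046),clamp=((190,73),(165,258),.059),file=((266,58),(238,303),.044),div=((335,112),(322,276),.044))
for k,(a,b,z) in T.items():
    A,B=ray(im,u(a),z),ray(im,u(b),z);d=A-B
    print(k,np.round((A+B)/2,4),"len",round(np.linalg.norm(d),3),"yaw",round(np.arctan2(d[1],d[0]),3))
ys=[.104,.052,0,-.052,-.104]
pts=[(u(p),.036,y,.054) for p,y in zip([(437,140),(511,150),(582,157),(655,164),(730,168)],ys)]+[(u(p),-.036,y,.054) for p,y in zip([(430,246),(503,253),(577,261),(650,267),(730,272)],ys)]
print(rackfit(im,pts))
w=vision.get_image("wrist");E=w["extrinsics"];R=E[:3,:3];print("wristcam",-R.T@E[:3,3],R[2],R[0],w["fx"])
from scipy.spatial.transform import Rotation as Ro
s=ctrl.get_state();M=Ro.from_rotvec(s["tool_rot"]).as_matrix();print(M.round(3),s["position"])
E
```

```text
emery [0.5484 0.1308 0.046 ] len 0.148 yaw -0.115
clamp [0.5511 0.0788 0.059 ] len 0.128 yaw -0.108
file [0.5426 0.0288 0.044 ] len 0.172 yaw -0.098
div [ 0.5323 -0.0246  0.044 ] len 0.115 yaw -0.074
(array([ 0.52162459, -0.19965   , -0.08917974]), np.float64(0.001136215359318193))
wristcam [ 0.23637453 -0.61059494  0.38537177] [-0.25447857 -0.06875144 -0.96463148] [ 0.25668904 -0.96649334  0.00116723] 345.91858941030677
[[ 0.967  0.256 -0.   ]
 [ 0.256 -0.967 -0.   ]
 [-0.     0.    -1.   ]] [ 0.16632584 -0.62838732  0.22261187]
```

Call:
{"op": "jog_arm", "data": {
  "increments": [
    {"tx": 26, "ty": -26, "wz": 0.072, "gripper": 0.45},
    {"tx": 52, "ty": -52, "wz": 0.144, "gripper": 0.45},
    {"tx": 78, "ty": -78, "wz": 0.216, "gripper": 0.45},
    {"tx": 104, "ty": -104, "wz": 0.288, "gripper": 0.45},
    {"tx": 130, "ty": -130, "wz": 0.36, "gripper": 0.45}
  ],
  "grip_force": 15
}}

```text
validation failed for argument at $.in...
```

Call:
{"op": "jog_arm", "data": {
  "increments": [
    {"tx": 26, "ty": -26, "tz": 0, "wx": 0, "wy": 0, "wz": 0.072, "gripper": 0.45},
    {"tx": 52, "ty": -52, "tz": 0, "wx": 0, "wy": 0, "wz": 0.144, "gripper": 0.45},
    {"tx": 78, "ty": -78, "tz": 0, "wx": 0, "wy": 0, "wz": 0.216, "gripper": 0.45},
    {"tx": 104, "ty": -104, "tz": 0, "wx": 0, "wy": 0, "wz": 0.288, "gripper": 0.45},
    {"tx": 130, "ty": -130, "tz": 0, "wx": 0, "wy": 0, "wz": 0.36, "gripper": 0.45}
  ],
  "grip_force": 15
}}

```text
time: 1.32
position: [0.2594, -0.4679, 0.2226]
tool_rot: [3.137, -0.165, 0.0]
ft_force: [0.6, -0.4, -0.3]
grip_width: 0.707
grip_force: 0.0
```

Call:
{"op": "jog_arm", "data": {
  "increments": [
    {"tx": 15, "ty": -33, "tz": 0, "wx": 0, "wy": 0, "wz": 0, "gripper": 0.45},
    {"tx": 30, "ty": -66, "tz": 0, "wx": 0, "wy": 0, "wz": 0, "gripper": 0.45},
    {"tx": 45, "ty": -99, "tz": 0, "wx": 0, "wy": 0, "wz": 0, "gripper": 0.45},
    {"tx": 60, "ty": -132, "tz": 0, "wx": 0, "wy": 0, "wz": 0, "gripper": 0.45},
    {"tx": 75, "ty": -165, "tz": 0, "wx": 0, "wy": 0, "wz": 0, "gripper": 0.45}
  ]
}}

```text
time: 1.73
position: [0.3505, -0.3114, 0.2229]
tool_rot: [3.137, -0.16, 0.001]
ft_force: [1.7, -1.0, 1.2]
grip_width: 0.457
grip_force: 0.0
```

Call:
{"op": "jog_arm", "data": {
  "increments": [
    {"tx": 15, "ty": -33, "tz": 0, "wx": 0, "wy": 0, "wz": 0, "gripper": 0.45},
    {"tx": 30, "ty": -66, "tz": 0, "wx": 0, "wy": 0, "wz": 0, "gripper": 0.45},
    {"tx": 45, "ty": -99, "tz": 0, "wx": 0, "wy": 0, "wz": 0, "gripper": 0.45},
    {"tx": 60, "ty": -132, "tz": 0, "wx": 0, "wy": 0, "wz": 0, "gripper": 0.45},
    {"tx": 75, "ty": -165, "tz": 0, "wx": 0, "wy": 0, "wz": 0, "gripper": 0.45}
  ]
}}

```text
time: 2.15
position: [0.4419, -0.1546, 0.2229]
tool_rot: [3.137, -0.159, 0.001]
ft_force: [-0.1, 0.2, -0.8]
grip_width: 0.456
grip_force: 0.0
```

Call:
{"op": "jog_arm", "data": {
  "increments": [
    {"tx": 15, "ty": -33, "tz": 0, "wx": 0, "wy": 0, "wz": 0, "gripper": 0.45},
    {"tx": 30, "ty": -66, "tz": 0, "wx": 0, "wy": 0, "wz": 0, "gripper": 0.45},
    {"tx": 45, "ty": -99, "tz": 0, "wx": 0, "wy": 0, "wz": 0, "gripper": 0.45},
    {"tx": 60, "ty": -132, "tz": 0, "wx": 0, "wy": 0, "wz": 0, "gripper": 0.45},
    {"tx": 75, "ty": -165, "tz": 0, "wx": 0, "wy": 0, "wz": 0, "gripper": 0.45}
  ]
}}

```text
time: 2.57
position: [0.5333, 0.0018, 0.223]
tool_rot: [3.137, -0.159, 0.002]
ft_force: [1.0, -0.7, 0.3]
grip_width: 0.452
grip_force: 0.0
```

Run:
```python
from h import *
w=vision.get_image("wrist");cv2.imwrite("pics/w1.png",w["color"]);np.savez("w1.npz",**{k:v for k,v in w.items()})
for t in("ring_clamp_c","needle_file_c","emery_stick_c","dividers_c","rack_old","rack_new"):
    print(t,[(np.round(d["bbox"]).tolist(),round(d["conf"],2)) for d in vision.spot_in("wrist",t)[:2]])
s=ctrl.get_state();print(s["position"],s["tool_rot"],s["time"],s["grip_width"],s["ft_force"])
```

```text
ring_clamp_c [([187.0, 108.0, 213.0, 244.0], 0.62)]
needle_file_c [([246.0, 88.0, 257.0, 259.0], 0.78), ([286.0, 129.0, 318.0, 237.0], 0.3)]
emery_stick_c [([133.0, 109.0, 161.0, 248.0], 0.56)]
dividers_c [([285.0, 128.0, 320.0, 238.0], 0.93)]
rack_old [([106.0, 126.0, 342.0, 225.0], 0.7)]
rack_new [([353.0, 124.0, 560.0, 224.0], 0.78), ([185.0, 110.0, 214.0, 247.0], 0.48)]
[ 0.53216621 -0.00152566  0.2224295 ] [ 3.13627541e+00 -1.62950769e-01 -5.86640743e-04] 2.9167 0.45358922097752125 [-0.6055657  -0.60648577 -0.09317975]
```

View pics/w1.png

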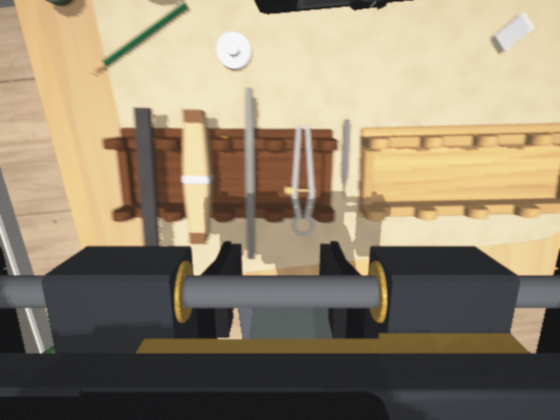

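The wrist view shows all four tools nearly vertical: emery from (143,109), clamp (194,110)-(197,243), file (249,88)-(251,259), dividers tips (303,127) to spring (303,236) with the nut at (288,190). The light rack's left teeth show at (373,138)/(374,211).

Run:
```python
from h import *
im=dict(np.load("w1.npz"))
T=dict(clamp=((194,110),(197,243),.059),file=((249,88),(251,259),.044),div=((303,127),(303,236),.044),emery=((143,109),(152,246),.046),nut=((285,190),(305,190),.042))
for k,(a,b,z) in T.items():
    A,B=ray(im,a,z),ray(im,b,z);d=A-B
    print(k,np.round((A+B)/2,4),"len",round(np.linalg.norm(d),3),"yaw",round(np.arctan2(d[1],d[0]),3))
pts=[((404,140),.036,.052,.054),((448,138),.036,0,.054),((491,136),.036,-.052,.054),((373,140),.036,.104,.054)]
for p in [(.5216,-.1997)]:
    c,s=np.cos(-.089),np.sin(-.089)
    for x in(.036,-.036):
        print([np.round(proj(im,(p[0]+c*x-s*y,p[1]+s*x+c*y,.054))).tolist() for y in(.104,.052,0,-.052,-.104)])
    for o in [(.5436,.0535)]:
      for x in(.036,-.036):
        print([np.round(proj(im,(o[0]+c*x-s*y,o[1]+s*x+c*y,.054))).tolist() for y in(.104,.052,0,-.052,-.104)])
# notch targets in the new rack and old-rack notch centres (world)
for y in(.078,.026,-.026,-.078): print(y,.5216-s*y,-.1997+c*y)
```

```text
clamp [0.5533 0.0802 0.059 ] len 0.129 yaw -0.143
file [0.5463 0.0298 0.044 ] len 0.173 yaw -0.112
div [ 0.5361 -0.0225  0.044 ] len 0.111 yaw -0.084
emery [0.5549 0.1312 0.046 ] len 0.138 yaw -0.136
nut [ 0.5302 -0.014   0.042 ] len 0.02 yaw 1.47
[[382.0, 146.0], [437.0, 146.0], [492.0, 145.0], [546.0, 144.0], [601.0, 144.0]]
[[377.0, 219.0], [429.0, 218.0], [481.0, 218.0], [533.0, 217.0], [585.0, 216.0]]
[[114.0, 150.0], [169.0, 149.0], [223.0, 149.0], [278.0, 148.0], [333.0, 147.0]]
[[124.0, 222.0], [176.0, 222.0], [227.0, 221.0], [279.0, 221.0], [331.0, 220.0]]
0.078 0.5285328390319541 -0.12200871514154876
0.026 0.5239109463439847 -0.1738029050471829
-0.026 0.5192890536560152 -0.22559709495281707
-0.078 0.5146671609680458 -0.2773912848584512
```

Call:
{"op": "jog_arm", "data": {
  "increments": [
    {"tx": 8, "ty": 11, "tz": 25, "wx": 0, "wy": 0, "wz": -0.014, "gripper": 0.45},
    {"tx": 16, "ty": 21.5, "tz": 55, "wx": 0, "wy": 0, "wz": -0.014, "gripper": 0.45},
    {"tx": 16, "ty": 21.5, "tz": 90, "wx": 0, "wy": 0, "wz": -0.014, "gripper": 0.45},
    {"tx": 16, "ty": 21.5, "tz": 120, "wx": 0, "wy": 0, "wz": -0.014, "gripper": 0.45},
    {"tx": 16, "ty": 21.5, "tz": 120, "wx": 0, "wy": 0, "wz": -0.014, "gripper": 0.45}
  ]
}}

```text
time: 3.33
position: [0.5411, -0.025, 0.0966]
tool_rot: [-3.138, 0.142, 0.018]
ft_force: [-0.6, -0.5, -1.5]
grip_width: 0.45
grip_force: 0.0
```

```bash
cat > look.py <<'E'
import sys
from h import *
def look(n,cam="wrist"):
    w=vision.get_image(cam);cv2.imwrite(f"pics/{n}.png",w["color"]);np.savez(f"{n}.npz",**w)
    s=ctrl.get_state();r=s["tool_rot"]
    print(np.round(s["position"],4),"yaw",round(2*np.arctan2(r[1],r[0]),3),np.round(r,3),s["time"],round(s["grip_width"]*87,1),np.round(s["ft_force"],1))
look(sys.argv[1],*sys.argv[2:])
E
python3 look.py w2
```

```text
[ 0.5433 -0.0243  0.0999] yaw -0.09 [ 3.138 -0.141 -0.011] 3.3833 39.0 [-0.8  0.4  0.8]
```

View pics/w2.png

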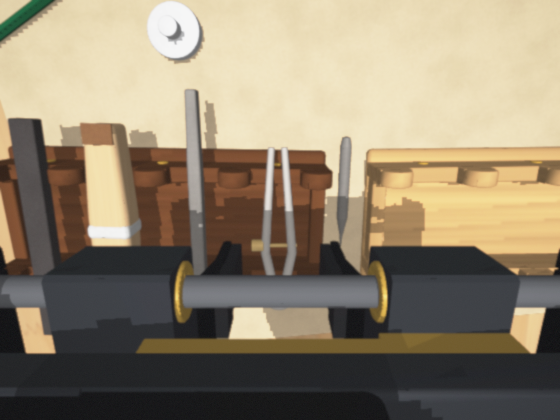

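The dividers' legs (268 to 291 px) lie centred between the fingers (centre about 281), so I go down.

Call:
{"op": "jog_arm", "data": {
  "increments": [
    {"tx": 2, "ty": 0, "tz": 30, "wx": 0, "wy": 0, "wz": 0, "gripper": 0.45},
    {"tx": 2, "ty": 0, "tz": 55, "wx": 0, "wy": 0, "wz": 0, "gripper": 0.45},
    {"tx": 2, "ty": 0, "tz": 75, "wx": 0, "wy": 0, "wz": 0, "gripper": 0.45},
    {"tx": 2, "ty": 0, "tz": 80, "wx": 0, "wy": 0, "wz": 0, "gripper": 0.45},
    {"tx": 2, "ty": 0, "tz": 80, "wx": 0, "wy": 0, "wz": 0, "gripper": 0.45}
  ]
}}

```text
time: 3.8
position: [0.5494, -0.0238, 0.0249]
tool_rot: [3.137, -0.139, 0.002]
ft_force: [-0.5, 0.2, -0.6]
grip_width: 0.451
grip_force: 0.0
```

Call:
{"op": "jog_arm", "data": {
  "increments": [
    {"tx": 0, "ty": 0, "tz": 0, "wx": 0, "wy": 0, "wz": 0, "gripper": 0.1},
    {"tx": 0, "ty": 0, "tz": 0, "wx": 0, "wy": 0, "wz": 0, "gripper": 0.1},
    {"tx": 0, "ty": 0, "tz": 0, "wx": 0, "wy": 0, "wz": 0, "gripper": 0.1},
    {"tx": 0, "ty": 0, "tz": 0, "wx": 0, "wy": 0, "wz": 0, "gripper": 0.1},
    {"tx": 0, "ty": 0, "tz": 0, "wx": 0, "wy": 0, "wz": 0, "gripper": 0.1}
  ]
}}

```text
time: 4.22
position: [0.5492, -0.0233, 0.0238]
tool_rot: [3.138, -0.137, 0.003]
ft_force: [-0.7, -0.4, 6.4]
grip_width: 0.276
grip_force: 15.0
```

Call:
{"op": "jog_arm", "data": {
  "increments": [
    {"tx": 0, "ty": 0, "tz": -10, "wx": 0, "wy": 0, "wz": 0, "gripper": 0.1},
    {"tx": 0, "ty": 0, "tz": -30, "wx": 0, "wy": 0, "wz": 0, "gripper": 0.1},
    {"tx": 0, "ty": 0, "tz": -60, "wx": 0, "wy": 0, "wz": 0, "gripper": 0.1},
    {"tx": 0, "ty": 0, "tz": -75, "wx": 0, "wy": 0, "wz": 0, "gripper": 0.1},
    {"tx": 0, "ty": 15, "tz": -80, "wx": 0, "wy": 0, "wz": 0, "gripper": 0.1}
  ],
  "grip_force": 20
}}

```text
time: 4.63
position: [0.5492, -0.034, 0.1064]
tool_rot: [-3.137, 0.129, -0.009]
ft_force: [0.7, -0.7, 0.2]
grip_width: 0.269
grip_force: 20.0
```

Call:
{"op": "jog_arm", "data": {
  "increments": [
    {"tx": 0, "ty": 30, "tz": 0, "wx": 0, "wy": 0, "wz": 0, "gripper": 0.1},
    {"tx": 1, "ty": 65, "tz": 0, "wx": 0, "wy": 0, "wz": 0, "gripper": 0.1},
    {"tx": 1, "ty": 100, "tz": 0, "wx": 0, "wy": 0, "wz": 0, "gripper": 0.1},
    {"tx": 2, "ty": 135, "tz": 0, "wx": 0, "wy": 0, "wz": 0, "gripper": 0.1},
    {"tx": 3, "ty": 165, "tz": 0, "wx": 0, "wy": 0, "wz": 0, "gripper": 0.1}
  ]
}}

```text
time: 5.05
position: [0.5349, -0.2051, 0.1031]
tool_rot: [3.138, -0.139, 0.0]
ft_force: [0.1, -0.5, -0.5]
grip_width: 0.275
grip_force: 20.0
```

Call:
{"op": "jog_arm", "data": {
  "increments": [
    {"tx": 0, "ty": 25, "tz": 0, "wx": 0, "wy": 0, "wz": 0, "gripper": 0.1},
    {"tx": 0, "ty": 50, "tz": 0, "wx": 0, "wy": 0, "wz": 0, "gripper": 0.1},
    {"tx": 0, "ty": 70, "tz": 0, "wx": 0, "wy": 0, "wz": 0, "gripper": 0.1},
    {"tx": 0, "ty": 75, "tz": 0, "wx": 0, "wy": 0, "wz": 0, "gripper": 0.1},
    {"tx": 0, "ty": 75, "tz": 0, "wx": 0, "wy": 0, "wz": 0, "gripper": 0.1}
  ]
}}

```text
time: 5.47
position: [0.5284, -0.2788, 0.1026]
tool_rot: [-3.138, 0.142, 0.0]
ft_force: [-1.2, 0.3, -0.6]
grip_width: 0.274
grip_force: 20.0
```

```bash
python3 look.py w3
```

```text
[ 0.529  -0.2766  0.1026] yaw 6.195 [-3.137  0.138  0.   ] 5.5167 23.8 [ 0.1  0.  -0.7]
```

View pics/w3.png

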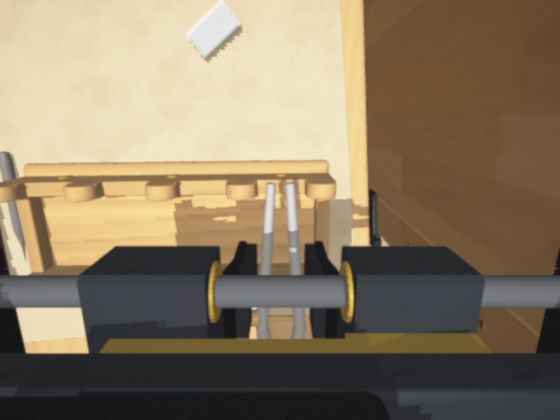

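The fourth notch (teeth at columns 242 and 320, middle 281) lines up with the fingers' middle (281). Next I check the fore-aft position of the rack against the dividers.

Run:
```python
from h import *
im=dict(np.load("w3.npz"))
print("tip",ray(im,(281,184),.122), [ray(im,(c,180),.054).round(4) for c in (82,161,242,320)])
print("top edge of rail back", ray(im,(242,198),.036))
```

```text
tip [ 0.57228547 -0.28382901  0.122     ] [array([ 0.5724, -0.1604,  0.054 ]), array([ 0.568 , -0.2091,  0.054 ]), array([ 0.5635, -0.259 ,  0.054 ]), array([ 0.5592, -0.3071,  0.054 ])]
top edge of rail back [ 0.54801487 -0.25523831  0.036     ]
```

Call:
{"op": "jog_arm", "data": {
  "increments": [
    {"tx": 0, "ty": 0, "tz": 30, "wx": 0, "wy": 0, "wz": 0, "gripper": 0.1},
    {"tx": 0, "ty": 0, "tz": 55, "wx": 0, "wy": 0, "wz": 0, "gripper": 0.1},
    {"tx": 0, "ty": 0, "tz": 70, "wx": 0, "wy": 0, "wz": 0, "gripper": 0.1},
    {"tx": 0, "ty": 0, "tz": 77, "wx": 0, "wy": 0, "wz": 0, "gripper": 0.1},
    {"tx": 0, "ty": 0, "tz": 79, "wx": 0, "wy": 0, "wz": 0, "gripper": 0.1}
  ]
}}

```text
time: 5.93
position: [0.5287, -0.2757, 0.0233]
tool_rot: [-3.138, 0.134, 0.003]
ft_force: [-3.5, -0.6, 8.1]
grip_width: 0.278
grip_force: 19.6
```

Call:
{"op": "jog_arm", "data": {
  "increments": [
    {"tx": 0, "ty": 0, "tz": 0, "wx": 0, "wy": 0, "wz": 0, "gripper": 0.1},
    {"tx": 0, "ty": 0, "tz": 0, "wx": 0, "wy": 0, "wz": 0, "gripper": 0.4},
    {"tx": 0, "ty": 0, "tz": 0, "wx": 0, "wy": 0, "wz": 0, "gripper": 0.4},
    {"tx": 0, "ty": 0, "tz": 0, "wx": 0, "wy": 0, "wz": 0, "gripper": 0.4},
    {"tx": 0, "ty": 0, "tz": 0, "wx": 0, "wy": 0, "wz": 0, "gripper": 0.4}
  ]
}}

```text
time: 6.35
position: [0.5297, -0.2765, 0.024]
tool_rot: [-3.138, 0.136, -0.002]
ft_force: [0.4, -0.5, 0.3]
grip_width: 0.391
grip_force: 0.0
```

Call:
{"op": "jog_arm", "data": {
  "increments": [
    {"tx": 0, "ty": 0, "tz": -15, "wx": 0, "wy": 0, "wz": 0, "gripper": 0.4},
    {"tx": 0, "ty": 0, "tz": -40, "wx": 0, "wy": 0, "wz": 0, "gripper": 0.4},
    {"tx": 0, "ty": 0, "tz": -75, "wx": 0, "wy": 0, "wz": 0, "gripper": 0.4},
    {"tx": 0, "ty": -15, "tz": -105, "wx": 0, "wy": 0, "wz": 0, "gripper": 0.4},
    {"tx": 0, "ty": -50, "tz": -120, "wx": 0, "wy": 0, "wz": 0, "gripper": 0.4}
  ]
}}

```text
time: 6.77
position: [0.5344, -0.2331, 0.1476]
tool_rot: [3.133, -0.15, 0.008]
ft_force: [0.7, 0.0, 0.4]
grip_width: 0.398
grip_force: 0.0
```

```bash
python3 look.py w4
```

```text
[ 0.5379 -0.22    0.15  ] yaw 6.201 [-3.138  0.13  -0.013] 6.8167 34.8 [1.6 7.9 2.1]
```

View pics/w4.png

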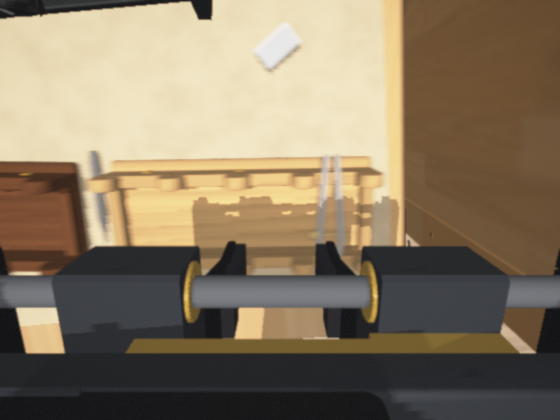

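Dividers lie in the fourth notch (tips at (325–338,155), between teeth 305 and 370). Now the file.

Call:
{"op": "jog_arm", "data": {
  "increments": [
    {"tx": -2, "ty": -35, "tz": 0, "wx": 0, "wy": 0, "wz": 0, "gripper": 0.4},
    {"tx": -4, "ty": -70, "tz": 0, "wx": 0, "wy": 0, "wz": 0, "gripper": 0.4},
    {"tx": -6, "ty": -105, "tz": 0, "wx": 0, "wy": 0, "wz": 0, "gripper": 0.4},
    {"tx": -8, "ty": -145, "tz": 0, "wx": 0, "wy": 0, "wz": 0, "gripper": 0.4},
    {"tx": -10, "ty": -180, "tz": 0, "wx": 0, "wy": 0, "wz": 0, "gripper": 0.4}
  ]
}}

```text
time: 7.23
position: [0.5389, -0.0442, 0.1437]
tool_rot: [-3.138, 0.135, -0.001]
ft_force: [0.7, 0.7, 1.0]
grip_width: 0.394
grip_force: 0.0
```

Call:
{"op": "jog_arm", "data": {
  "increments": [
    {"tx": -1, "ty": -30, "tz": 0, "wx": 0, "wy": 0, "wz": 0, "gripper": 0.4},
    {"tx": -2, "ty": -60, "tz": 15, "wx": 0, "wy": 0, "wz": 0, "gripper": 0.4},
    {"tx": -2, "ty": -77, "tz": 35, "wx": 0, "wy": 0, "wz": 0, "gripper": 0.4},
    {"tx": -2, "ty": -77, "tz": 55, "wx": 0, "wy": 0, "wz": 0, "gripper": 0.4},
    {"tx": -2, "ty": -77, "tz": 55, "wx": 0, "wy": 0, "wz": 0, "gripper": 0.4}
  ]
}}

```text
time: 7.65
position: [0.5407, 0.0317, 0.0851]
tool_rot: [-3.138, 0.131, 0.01]
ft_force: [-1.8, -1.4, -1.5]
grip_width: 0.397
grip_force: 0.0
```

```bash
python3 look.py w5
```

```text
[0.5419 0.0304 0.0868] yaw 6.198 [-3.139  0.134  0.007] 7.7 35.2 [-0.1  0.1 -0.2]
```

View pics/w5.png

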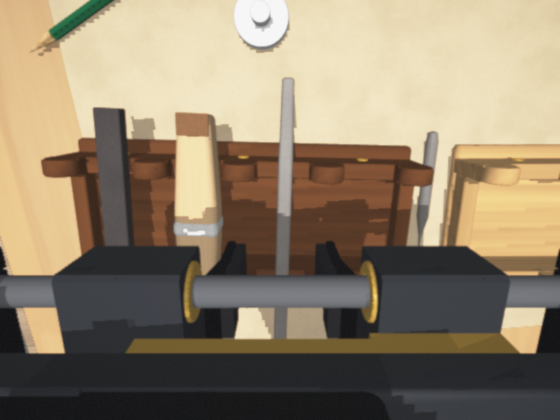

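The file (column 284) sits between the fingers (middle 281). Going down to grip.

Call:
{"op": "jog_arm", "data": {
  "increments": [
    {"tx": 2, "ty": 1, "tz": 25, "wx": 0, "wy": 0, "wz": 0, "gripper": 0.4},
    {"tx": 2, "ty": 1, "tz": 45, "wx": 0, "wy": 0, "wz": 0, "gripper": 0.4},
    {"tx": 2, "ty": 1, "tz": 60, "wx": 0, "wy": 0, "wz": 0, "gripper": 0.4},
    {"tx": 2, "ty": 1, "tz": 66, "wx": 0, "wy": 0, "wz": 0, "gripper": 0.4},
    {"tx": 2, "ty": 1, "tz": 66, "wx": 0, "wy": 0, "wz": 0, "gripper": 0.4}
  ]
}}

```text
time: 8.12
position: [0.5454, 0.0276, 0.0222]
tool_rot: [3.138, -0.139, -0.002]
ft_force: [-1.0, 1.1, 0.3]
grip_width: 0.402
grip_force: 0.0
```

Call:
{"op": "jog_arm", "data": {
  "increments": [
    {"tx": 0, "ty": 0, "tz": 0, "wx": 0, "wy": 0, "wz": 0, "gripper": 0},
    {"tx": 0, "ty": 0, "tz": 0, "wx": 0, "wy": 0, "wz": 0, "gripper": 0},
    {"tx": 0, "ty": 0, "tz": 0, "wx": 0, "wy": 0, "wz": 0, "gripper": 0},
    {"tx": 0, "ty": 0, "tz": 0, "wx": 0, "wy": 0, "wz": 0, "gripper": 0},
    {"tx": 0, "ty": 0, "tz": 0, "wx": 0, "wy": 0, "wz": 0, "gripper": 0}
  ]
}}

```text
time: 8.53
position: [0.5463, 0.0286, 0.0232]
tool_rot: [3.138, -0.137, 0.002]
ft_force: [0.0, 0.9, 0.2]
grip_width: 0.107
grip_force: 0.3
```

```bash
python3 look.py w6
```

```text
[0.5463 0.0286 0.0232] yaw -0.087 [ 3.138e+00 -1.370e-01  2.000e-03] 8.5833 8.2 [ 0.  -0.1  2.5]
```

Call:
{"op": "jog_arm", "data": {
  "increments": [
    {"tx": 0, "ty": 0, "tz": -10, "wx": 0, "wy": 0, "wz": 0, "gripper": 0},
    {"tx": 0, "ty": 0, "tz": -30, "wx": 0, "wy": 0, "wz": 0, "gripper": 0},
    {"tx": 0, "ty": 0, "tz": -60, "wx": 0, "wy": 0, "wz": 0, "gripper": 0},
    {"tx": 0, "ty": 0, "tz": -75, "wx": 0, "wy": 0, "wz": 0, "gripper": 0},
    {"tx": 0, "ty": 15, "tz": -80, "wx": 0, "wy": 0, "wz": 0, "gripper": 0}
  ]
}}

```text
time: 9.0
position: [0.5467, 0.0175, 0.1067]
tool_rot: [-3.137, 0.129, -0.009]
ft_force: [0.8, -0.3, -0.9]
grip_width: 0.095
grip_force: 20.1
```

Call:
{"op": "jog_arm", "data": {
  "increments": [
    {"tx": 0, "ty": 30, "tz": 0, "wx": 0, "wy": 0, "wz": 0, "gripper": 0},
    {"tx": 0, "ty": 65, "tz": 0, "wx": 0, "wy": 0, "wz": 0, "gripper": 0},
    {"tx": 0, "ty": 100, "tz": 0, "wx": 0, "wy": 0, "wz": 0, "gripper": 0},
    {"tx": -1, "ty": 135, "tz": 0, "wx": 0, "wy": 0, "wz": 0, "gripper": 0},
    {"tx": -1, "ty": 165, "tz": 0, "wx": 0, "wy": 0, "wz": 0, "gripper": 0}
  ]
}}

```text
time: 9.42
position: [0.5284, -0.1534, 0.1033]
tool_rot: [3.137, -0.139, 0.0]
ft_force: [0.9, -0.2, -0.3]
grip_width: 0.092
grip_force: 20.1
```

Call:
{"op": "jog_arm", "data": {
  "increments": [
    {"tx": 0, "ty": 25, "tz": 0, "wx": 0, "wy": 0, "wz": 0, "gripper": 0},
    {"tx": 0, "ty": 50, "tz": 0, "wx": 0, "wy": 0, "wz": 0, "gripper": 0},
    {"tx": 0, "ty": 70, "tz": 0, "wx": 0, "wy": 0, "wz": 0, "gripper": 0},
    {"tx": 0, "ty": 75, "tz": 0, "wx": 0, "wy": 0, "wz": 0, "gripper": 0},
    {"tx": 0, "ty": 75, "tz": 0, "wx": 0, "wy": 0, "wz": 0, "gripper": 0}
  ]
}}

```text
time: 9.83
position: [0.5221, -0.2271, 0.1028]
tool_rot: [3.138, -0.142, -0.0]
ft_force: [-0.5, -0.3, -0.8]
grip_width: 0.096
grip_force: 20.1
```

```bash
python3 look.py w7
```

```text
[ 0.5226 -0.2249  0.1028] yaw 6.195 [-3.138  0.138 -0.   ] 9.8833 8.2 [-0.4  0.7 -1.6]
```

View pics/w7.png

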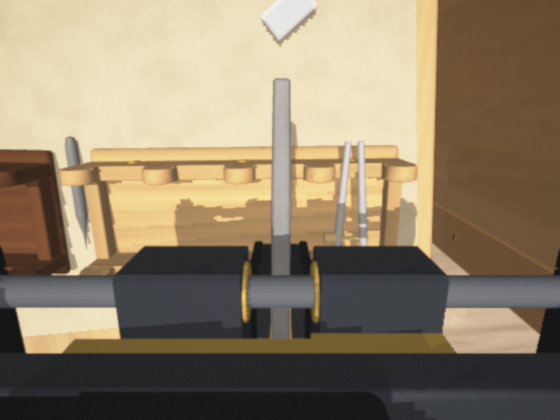

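The file hangs over the third notch (column 281, between teeth 239 and 320). Lower and release with a narrow opening, clear of the dividers.

Call:
{"op": "jog_arm", "data": {
  "increments": [
    {"tx": 0, "ty": 0, "tz": 30, "wx": 0, "wy": 0, "wz": 0, "gripper": 0},
    {"tx": 0, "ty": 0, "tz": 55, "wx": 0, "wy": 0, "wz": 0, "gripper": 0},
    {"tx": 0, "ty": 0, "tz": 70, "wx": 0, "wy": 0, "wz": 0, "gripper": 0},
    {"tx": 0, "ty": 0, "tz": 77, "wx": 0, "wy": 0, "wz": 0, "gripper": 0},
    {"tx": 0, "ty": 0, "tz": 79.5, "wx": 0, "wy": 0, "wz": 0, "gripper": 0}
  ]
}}

```text
time: 10.3
position: [0.5218, -0.2222, 0.0229]
tool_rot: [-3.136, 0.132, 0.006]
ft_force: [-7.6, 4.1, 15.2]
grip_width: 0.091
grip_force: 20.0
```

Call:
{"op": "jog_arm", "data": {
  "increments": [
    {"tx": 0, "ty": 0, "tz": 0, "wx": 0, "wy": 0, "wz": 0, "gripper": 0},
    {"tx": 0, "ty": 0, "tz": 0, "wx": 0, "wy": 0, "wz": 0, "gripper": 0.25},
    {"tx": 0, "ty": 0, "tz": 0, "wx": 0, "wy": 0, "wz": 0, "gripper": 0.25},
    {"tx": 0, "ty": 0, "tz": 0, "wx": 0, "wy": 0, "wz": 0, "gripper": 0.25},
    {"tx": 0, "ty": 0, "tz": 0, "wx": 0, "wy": 0, "wz": 0, "gripper": 0.25}
  ]
}}

```text
time: 10.72
position: [0.523, -0.2254, 0.0235]
tool_rot: [3.138, -0.136, 0.001]
ft_force: [-0.1, 0.6, -0.7]
grip_width: 0.233
grip_force: 0.0
```

Call:
{"op": "jog_arm", "data": {
  "increments": [
    {"tx": 0, "ty": 0, "tz": -15, "wx": 0, "wy": 0, "wz": 0, "gripper": 0.25},
    {"tx": 0, "ty": 0, "tz": -40, "wx": 0, "wy": 0, "wz": 0, "gripper": 0.25},
    {"tx": 0, "ty": 0, "tz": -75, "wx": 0, "wy": 0, "wz": 0, "gripper": 0.25},
    {"tx": 0, "ty": -15, "tz": -105, "wx": 0, "wy": 0, "wz": 0, "gripper": 0.4},
    {"tx": 0, "ty": -50, "tz": -120, "wx": 0, "wy": 0, "wz": 0, "gripper": 0.45}
  ]
}}

```text
time: 11.13
position: [0.5282, -0.1814, 0.147]
tool_rot: [3.133, -0.151, 0.008]
ft_force: [1.8, -0.9, 0.4]
grip_width: 0.325
grip_force: 0.0
```

```bash
python3 look.py w8
```

```text
[ 0.5311 -0.1686  0.1493] yaw 6.2 [-3.138  0.13  -0.014] 11.1833 32.3 [1.  6.6 2.5]
```

View pics/w8.png

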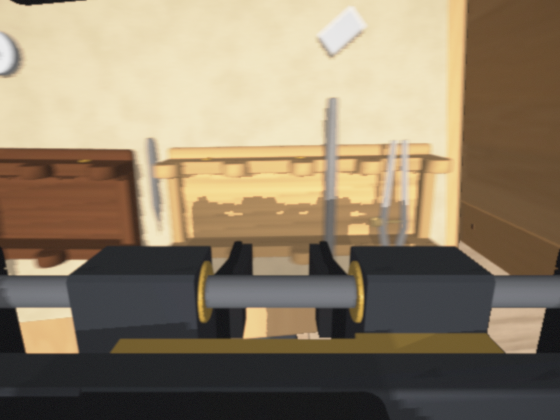

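The file rests in the third notch (column 332, between teeth at about 300 and 365). Now the clamp.

Call:
{"op": "jog_arm", "data": {
  "increments": [
    {"tx": 0, "ty": -35, "tz": 0, "wx": 0, "wy": 0, "wz": 0, "gripper": 0.5},
    {"tx": 1, "ty": -70, "tz": 0, "wx": 0, "wy": 0, "wz": 0, "gripper": 0.5},
    {"tx": 1, "ty": -105, "tz": 0, "wx": 0, "wy": 0, "wz": 0, "gripper": 0.5},
    {"tx": 2, "ty": -145, "tz": 0, "wx": 0, "wy": 0, "wz": 0, "gripper": 0.5},
    {"tx": 2, "ty": -180, "tz": 0, "wx": 0, "wy": 0, "wz": 0, "gripper": 0.5}
  ]
}}

```text
time: 11.6
position: [0.5446, 0.0061, 0.1433]
tool_rot: [-3.138, 0.136, -0.001]
ft_force: [-0.1, 0.5, 0.4]
grip_width: 0.494
grip_force: 0.0
```

Call:
{"op": "jog_arm", "data": {
  "increments": [
    {"tx": 0, "ty": -30, "tz": 0, "wx": 0, "wy": 0, "wz": 0, "gripper": 0.5},
    {"tx": 0, "ty": -60, "tz": 10, "wx": 0, "wy": 0, "wz": 0, "gripper": 0.5},
    {"tx": 0, "ty": -77, "tz": 25, "wx": 0, "wy": 0, "wz": 0, "gripper": 0.5},
    {"tx": 0, "ty": -77, "tz": 45, "wx": 0, "wy": 0, "wz": 0, "gripper": 0.5},
    {"tx": 0, "ty": -77, "tz": 45, "wx": 0, "wy": 0, "wz": 0, "gripper": 0.5}
  ]
}}

```text
time: 12.02
position: [0.5484, 0.0817, 0.0947]
tool_rot: [3.139, -0.131, -0.009]
ft_force: [-0.4, -1.3, -0.2]
grip_width: 0.502
grip_force: 0.0
```

```bash
python3 look.py w9
```

```text
[0.5494 0.0804 0.0962] yaw -0.086 [ 3.138 -0.134 -0.007] 12.0667 43.4 [ 0.  -1.   0.5]
```

View pics/w9.png

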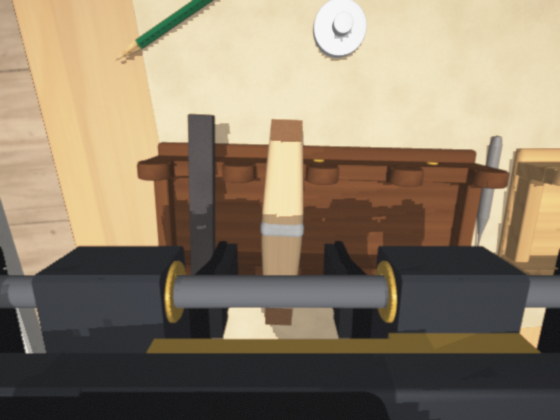

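Run:
```python
from h import *
im=dict(np.load("w9.npz"))
print([ray(im,p,.059).round(4) for p in((283,229),(286,122),(279,322))])
print("tcp proj",proj(im,(.5494,.0804,.059)))
print("emery far end",ray(im,(201,115),.046), "clamp rail", ray(im,(238,170),.054),ray(im,(321,172),.054))
```

```text
[array([0.5536, 0.0788, 0.059 ]), array([0.616 , 0.0721, 0.059 ]), array([0.4898, 0.0866, 0.059 ])]
tcp proj [280.92487192 235.69084429]
emery far end [0.62374245 0.12144889 0.046     ] clamp rail [0.59075001 0.10242796 0.054     ] [0.58549582 0.05360274 0.054     ]
```

Call:
{"op": "jog_arm", "data": {
  "increments": [
    {"tx": 2, "ty": 1, "tz": 25, "wx": 0, "wy": 0, "wz": 0.02, "gripper": 0.5},
    {"tx": 2, "ty": 1, "tz": 45, "wx": 0, "wy": 0, "wz": 0.02, "gripper": 0.5},
    {"tx": 2, "ty": 1, "tz": 60, "wx": 0, "wy": 0, "wz": 0.02, "gripper": 0.5},
    {"tx": 2, "ty": 1, "tz": 68, "wx": 0, "wy": 0, "wz": 0.02, "gripper": 0.5},
    {"tx": 2, "ty": 1, "tz": 69, "wx": 0, "wy": 0, "wz": 0.02, "gripper": 0.5}
  ]
}}

```text
time: 12.48
position: [0.5527, 0.0778, 0.0282]
tool_rot: [3.136, -0.171, -0.003]
ft_force: [-0.1, -0.3, 0.5]
grip_width: 0.5
grip_force: 0.0
```

Call:
{"op": "jog_arm", "data": {
  "increments": [
    {"tx": 0, "ty": 0, "tz": 0, "wx": 0, "wy": 0, "wz": 0, "gripper": 0.1},
    {"tx": 0, "ty": 0, "tz": 0, "wx": 0, "wy": 0, "wz": 0, "gripper": 0.1},
    {"tx": 0, "ty": 0, "tz": 0, "wx": 0, "wy": 0, "wz": 0, "gripper": 0.1},
    {"tx": 0, "ty": 0, "tz": 0, "wx": 0, "wy": 0, "wz": 0, "gripper": 0.1},
    {"tx": 0, "ty": 0, "tz": 0, "wx": 0, "wy": 0, "wz": 0, "gripper": 0.1}
  ]
}}

```text
time: 12.9
position: [0.5541, 0.0792, 0.0301]
tool_rot: [3.137, -0.168, 0.003]
ft_force: [-1.3, -0.0, 4.5]
grip_width: 0.282
grip_force: 20.0
```

```bash
python3 look.py w10
```

```text
[0.5541 0.0792 0.0302] yaw -0.107 [ 3.137e+00 -1.680e-01  3.000e-03] 12.95 24.8 [-0.6 -0.3  5.2]
```

Call:
{"op": "jog_arm", "data": {
  "increments": [
    {"tx": 0, "ty": 0, "tz": -10, "wx": 0, "wy": 0, "wz": 0, "gripper": 0.1},
    {"tx": 0, "ty": 0, "tz": -30, "wx": 0, "wy": 0, "wz": 0, "gripper": 0.1},
    {"tx": 0, "ty": 0, "tz": -60, "wx": 0, "wy": 0, "wz": 0, "gripper": 0.1},
    {"tx": 0, "ty": 0, "tz": -75, "wx": 0, "wy": 0, "wz": 0, "gripper": 0.1},
    {"tx": 0, "ty": 14, "tz": -80, "wx": 0, "wy": 0, "wz": 0, "gripper": 0.1}
  ],
  "grip_force": 25
}}

```text
time: 13.37
position: [0.5534, 0.069, 0.1129]
tool_rot: [-3.135, 0.161, -0.008]
ft_force: [1.0, 0.3, -0.9]
grip_width: 0.281
grip_force: 25.0
```

Call:
{"op": "jog_arm", "data": {
  "increments": [
    {"tx": 0, "ty": 30, "tz": 0, "wx": 0, "wy": 0, "wz": 0, "gripper": 0.1},
    {"tx": 0, "ty": 65, "tz": 0, "wx": 0, "wy": 0, "wz": 0, "gripper": 0.1},
    {"tx": 0, "ty": 100, "tz": 0, "wx": 0, "wy": 0, "wz": 0, "gripper": 0.1},
    {"tx": -1, "ty": 135, "tz": 0, "wx": 0, "wy": 0, "wz": 0, "gripper": 0.1},
    {"tx": -1, "ty": 165, "tz": 0, "wx": 0, "wy": 0, "wz": 0, "gripper": 0.1}
  ]
}}

```text
time: 13.78
position: [0.5321, -0.1015, 0.1095]
tool_rot: [3.136, -0.17, -0.001]
ft_force: [0.7, 0.0, -1.2]
grip_width: 0.286
grip_force: 25.0
```

Call:
{"op": "jog_arm", "data": {
  "increments": [
    {"tx": 0, "ty": 25, "tz": 0, "wx": 0, "wy": 0, "wz": -0.018, "gripper": 0.1},
    {"tx": 0, "ty": 50, "tz": 0, "wx": 0, "wy": 0, "wz": -0.018, "gripper": 0.1},
    {"tx": 0, "ty": 70, "tz": 0, "wx": 0, "wy": 0, "wz": -0.018, "gripper": 0.1},
    {"tx": 0, "ty": 75, "tz": 0, "wx": 0, "wy": 0, "wz": -0.018, "gripper": 0.1},
    {"tx": 0, "ty": 75, "tz": 0, "wx": 0, "wy": 0, "wz": -0.018, "gripper": 0.1}
  ]
}}

```text
time: 14.2
position: [0.5245, -0.175, 0.1091]
tool_rot: [3.138, -0.146, -0.001]
ft_force: [-0.0, 0.1, -0.9]
grip_width: 0.283
grip_force: 25.0
```

```bash
python3 look.py w11
```

```text
[ 0.525  -0.1729  0.1092] yaw 6.193 [-3.138  0.141  0.   ] 14.25 24.7 [-0.3  0.  -1.4]
```

View pics/w11.png

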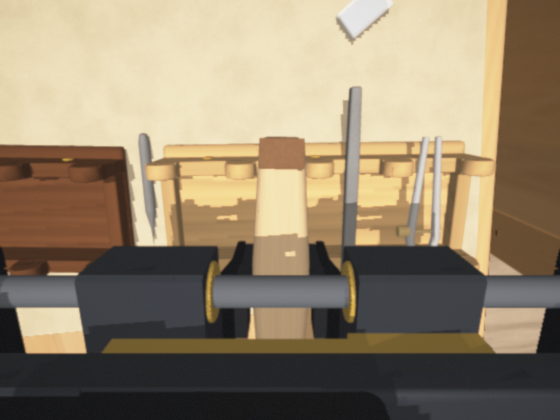

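The clamp (260–304, middle 282) is over the second notch (teeth 240 and 320). Lower and release.

Call:
{"op": "jog_arm", "data": {
  "increments": [
    {"tx": 0, "ty": 0, "tz": 30, "wx": 0, "wy": 0, "wz": 0, "gripper": 0.1},
    {"tx": 0, "ty": 0, "tz": 55, "wx": 0, "wy": 0, "wz": 0, "gripper": 0.1},
    {"tx": 0, "ty": 0, "tz": 68, "wx": 0, "wy": 0, "wz": 0, "gripper": 0.1},
    {"tx": 0, "ty": 0, "tz": 76, "wx": 0, "wy": 0, "wz": 0, "gripper": 0.1},
    {"tx": 0, "ty": 0, "tz": 79, "wx": 0, "wy": 0, "wz": 0, "gripper": 0.1}
  ]
}}

```text
time: 14.67
position: [0.5245, -0.1718, 0.03]
tool_rot: [-3.138, 0.138, 0.004]
ft_force: [-10.1, 2.4, 20.4]
grip_width: 0.287
grip_force: 25.0
```

Call:
{"op": "jog_arm", "data": {
  "increments": [
    {"tx": 0, "ty": 0, "tz": 0, "wx": 0, "wy": 0, "wz": 0, "gripper": 0.1},
    {"tx": 0, "ty": 0, "tz": 0, "wx": 0, "wy": 0, "wz": 0, "gripper": 0.43},
    {"tx": 0, "ty": 0, "tz": 0, "wx": 0, "wy": 0, "wz": 0, "gripper": 0.43},
    {"tx": 0, "ty": 0, "tz": 0, "wx": 0, "wy": 0, "wz": 0, "gripper": 0.43},
    {"tx": 0, "ty": 0, "tz": 0, "wx": 0, "wy": 0, "wz": 0, "gripper": 0.43}
  ]
}}

```text
time: 15.08
position: [0.5254, -0.1733, 0.0305]
tool_rot: [3.138, -0.14, 0.001]
ft_force: [0.3, 0.5, -0.2]
grip_width: 0.418
grip_force: 0.0
```

Call:
{"op": "jog_arm", "data": {
  "increments": [
    {"tx": 0, "ty": 0, "tz": -15, "wx": 0, "wy": 0, "wz": 0, "gripper": 0.43},
    {"tx": 0, "ty": 0, "tz": -40, "wx": 0, "wy": 0, "wz": 0, "gripper": 0.43},
    {"tx": 0, "ty": 0, "tz": -75, "wx": 0, "wy": 0, "wz": 0, "gripper": 0.43},
    {"tx": 0, "ty": -15, "tz": -105, "wx": 0, "wy": 0, "wz": 0, "gripper": 0.43},
    {"tx": 0, "ty": -50, "tz": -115, "wx": 0, "wy": 0, "wz": 0, "gripper": 0.4}
  ]
}}

```text
time: 15.5
position: [0.5317, -0.1291, 0.1497]
tool_rot: [3.133, -0.154, 0.011]
ft_force: [1.5, -0.9, 0.1]
grip_width: 0.415
grip_force: 0.0
```

```bash
python3 look.py w12
```

```text
[ 0.5333 -0.1162  0.1506] yaw 6.198 [-3.137  0.134 -0.014] 15.55 35.9 [0.5 7.3 0.9]
```

View pics/w12.png

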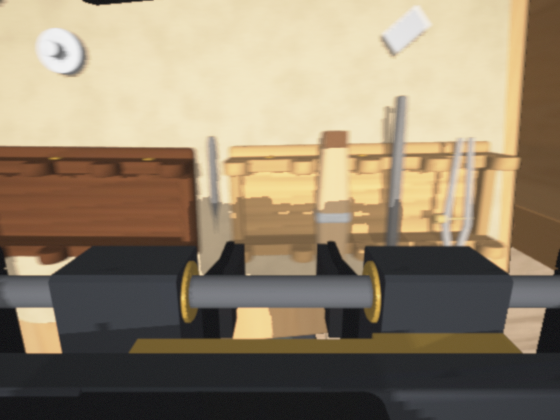

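The clamp is in the second notch (column 334, between teeth at about 305 and 365). Now the emery stick.

Call:
{"op": "jog_arm", "data": {
  "increments": [
    {"tx": 0, "ty": -35, "tz": 0, "wx": 0, "wy": 0, "wz": 0, "gripper": 0.45},
    {"tx": -1, "ty": -70, "tz": 0, "wx": 0, "wy": 0, "wz": 0, "gripper": 0.45},
    {"tx": -1, "ty": -105, "tz": 0, "wx": 0, "wy": 0, "wz": 0, "gripper": 0.45},
    {"tx": -2, "ty": -145, "tz": 0, "wx": 0, "wy": 0, "wz": 0, "gripper": 0.45},
    {"tx": -2, "ty": -180, "tz": 0, "wx": 0, "wy": 0, "wz": 0, "gripper": 0.45}
  ]
}}

```text
time: 15.97
position: [0.5432, 0.0585, 0.1452]
tool_rot: [-3.138, 0.139, -0.001]
ft_force: [0.1, 0.2, 0.0]
grip_width: 0.452
grip_force: 0.0
```

Call:
{"op": "jog_arm", "data": {
  "increments": [
    {"tx": 0, "ty": -30, "tz": 0, "wx": 0, "wy": 0, "wz": 0, "gripper": 0.45},
    {"tx": -1, "ty": -60, "tz": 15, "wx": 0, "wy": 0, "wz": 0, "gripper": 0.45},
    {"tx": -1, "ty": -75, "tz": 35, "wx": 0, "wy": 0, "wz": 0.02, "gripper": 0.45},
    {"tx": -1, "ty": -75, "tz": 55, "wx": 0, "wy": 0, "wz": 0.02, "gripper": 0.45},
    {"tx": -1, "ty": -75, "tz": 55, "wx": 0, "wy": 0, "wz": 0.02, "gripper": 0.45}
  ]
}}

```text
time: 16.38
position: [0.546, 0.1317, 0.0863]
tool_rot: [3.137, -0.166, -0.011]
ft_force: [-0.8, -0.9, -0.6]
grip_width: 0.451
grip_force: 0.0
```

```bash
python3 look.py w13
python3 - <<'E'
from h import *
im=dict(np.load("w13.npz"));g=cv2.cvtColor(im["color"],cv2.COLOR_BGR2GRAY).astype(int)
for r in(130,190,225):
    c=np.where(g[r,240:330]<75)[0]+240
    if len(c): print(r,c.min(),c.max(),len(c),ray(im,((c.min()+c.max())/2,r),.046).round(4))
for d in vision.spot_in("wrist","emery_stick_c")[:1]: print(d, ray(im,((d["bbox"][0]+d["bbox"][2])/2,d["bbox"][1]),.046))
E
```

```text
[0.5472 0.1308 0.0881] yaw -0.108 [ 3.136 -0.169 -0.007] 16.4333 39.1 [ 0.3 -0.3 -0.9]
190 240 240 1 [0.5767 0.1519 0.046 ]
225 240 329 90 [0.5519 0.1276 0.046 ]
{'bbox': [262.4, 98.8, 294.2, 337.1], 'conf': 0.59} [0.62609643 0.12355703 0.046     ]
```

Call:
{"op": "jog_arm", "data": {
  "increments": [
    {"tx": 1, "ty": 0, "tz": 25, "wx": 0, "wy": 0, "wz": 0, "gripper": 0.45},
    {"tx": 1, "ty": 0, "tz": 45, "wx": 0, "wy": 0, "wz": 0, "gripper": 0.45},
    {"tx": 1, "ty": 0, "tz": 60, "wx": 0, "wy": 0, "wz": 0, "gripper": 0.45},
    {"tx": 1, "ty": 0, "tz": 66, "wx": 0, "wy": 0, "wz": 0, "gripper": 0.45},
    {"tx": 1, "ty": 0, "tz": 67, "wx": 0, "wy": 0, "wz": 0, "gripper": 0.45}
  ],
  "grip_force": 20
}}

```text
time: 16.9
position: [0.5503, 0.1295, 0.023]
tool_rot: [3.136, -0.174, -0.001]
ft_force: [-1.7, 0.3, 0.7]
grip_width: 0.447
grip_force: 0.0
```

Call:
{"op": "jog_arm", "data": {
  "increments": [
    {"tx": 0, "ty": 0, "tz": 0, "wx": 0, "wy": 0, "wz": 0, "gripper": 0},
    {"tx": 0, "ty": 0, "tz": 0, "wx": 0, "wy": 0, "wz": 0, "gripper": 0},
    {"tx": 0, "ty": 0, "tz": 0, "wx": 0, "wy": 0, "wz": 0, "gripper": 0},
    {"tx": 0, "ty": 0, "tz": 0, "wx": 0, "wy": 0, "wz": 0, "gripper": 0},
    {"tx": 0, "ty": 0, "tz": 0, "wx": 0, "wy": 0, "wz": 0, "gripper": 0}
  ]
}}

```text
time: 17.32
position: [0.5509, 0.1309, 0.0239]
tool_rot: [-3.137, 0.171, -0.002]
ft_force: [-0.5, -0.3, 3.3]
grip_width: 0.171
grip_force: 20.0
```

```bash
python3 look.py w14
```

```text
[0.5509 0.1309 0.0239] yaw 6.174 [-3.137e+00  1.710e-01 -2.000e-03] 17.3667 14.8 [0.1 0.2 3. ]
```

Call:
{"op": "jog_arm", "data": {
  "increments": [
    {"tx": 0, "ty": 0, "tz": -10, "wx": 0, "wy": 0, "wz": 0, "gripper": 0},
    {"tx": 0, "ty": 0, "tz": -30, "wx": 0, "wy": 0, "wz": 0, "gripper": 0},
    {"tx": 0, "ty": 0, "tz": -60, "wx": 0, "wy": 0, "wz": 0, "gripper": 0},
    {"tx": 0, "ty": 0, "tz": -75, "wx": 0, "wy": 0, "wz": 0, "gripper": 0},
    {"tx": 0, "ty": 14, "tz": -80, "wx": 0, "wy": 0, "wz": 0, "gripper": 0}
  ]
}}

```text
time: 17.78
position: [0.5504, 0.1207, 0.1071]
tool_rot: [-3.134, 0.164, -0.009]
ft_force: [0.1, 0.8, -0.7]
grip_width: 0.165
grip_force: 20.0
```

Call:
{"op": "jog_arm", "data": {
  "increments": [
    {"tx": 1, "ty": 30, "tz": 0, "wx": 0, "wy": 0, "wz": 0, "gripper": 0},
    {"tx": 2, "ty": 65, "tz": 0, "wx": 0, "wy": 0, "wz": 0, "gripper": 0},
    {"tx": 3, "ty": 100, "tz": 0, "wx": 0, "wy": 0, "wz": 0, "gripper": 0},
    {"tx": 4, "ty": 135, "tz": 0, "wx": 0, "wy": 0, "wz": 0, "gripper": 0},
    {"tx": 5, "ty": 165, "tz": 0, "wx": 0, "wy": 0, "wz": 0, "gripper": 0}
  ]
}}

```text
time: 18.2
position: [0.5351, -0.0506, 0.1036]
tool_rot: [3.136, -0.173, 0.0]
ft_force: [1.1, 0.3, -0.9]
grip_width: 0.172
grip_force: 20.0
```

Call:
{"op": "jog_arm", "data": {
  "increments": [
    {"tx": 1, "ty": 25, "tz": 0, "wx": 0, "wy": 0, "wz": -0.02, "gripper": 0},
    {"tx": 2, "ty": 50, "tz": 0, "wx": 0, "wy": 0, "wz": -0.02, "gripper": 0},
    {"tx": 2, "ty": 70, "tz": 0, "wx": 0, "wy": 0, "wz": -0.02, "gripper": 0},
    {"tx": 2, "ty": 74.5, "tz": 0, "wx": 0, "wy": 0, "wz": -0.02, "gripper": 0},
    {"tx": 2, "ty": 74.5, "tz": 0, "wx": 0, "wy": 0, "wz": -0.02, "gripper": 0}
  ]
}}

```text
time: 18.62
position: [0.5292, -0.124, 0.1033]
tool_rot: [3.138, -0.145, -0.0]
ft_force: [-0.5, 1.1, -0.6]
grip_width: 0.17
grip_force: 20.0
```

```bash
python3 look.py w15
```

```text
[ 0.5295 -0.1219  0.1033] yaw 6.193 [-3.138  0.141 -0.   ] 18.6667 14.7 [-1.   0.5 -1.2]
```

View pics/w15.png

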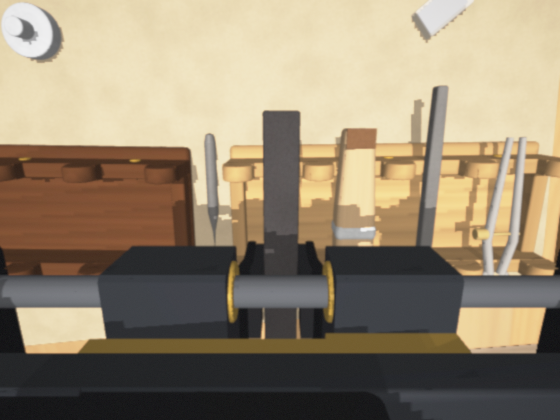

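The emery stick (column 282) is over the first notch (teeth 240 and 318). Lower, release and retreat upward.

Call:
{"op": "jog_arm", "data": {
  "increments": [
    {"tx": 0, "ty": 0, "tz": 30, "wx": 0, "wy": 0, "wz": 0, "gripper": 0},
    {"tx": 0, "ty": 0, "tz": 55, "wx": 0, "wy": 0, "wz": 0, "gripper": 0},
    {"tx": 0, "ty": 0, "tz": 68, "wx": 0, "wy": 0, "wz": 0, "gripper": 0},
    {"tx": 0, "ty": 0, "tz": 76, "wx": 0, "wy": 0, "wz": 0, "gripper": 0},
    {"tx": 0, "ty": 0, "tz": 79, "wx": 0, "wy": 0, "wz": 0, "gripper": 0}
  ]
}}

```text
time: 19.08
position: [0.5286, -0.1201, 0.0237]
tool_rot: [-3.137, 0.137, 0.006]
ft_force: [-8.8, 2.8, 17.5]
grip_width: 0.17
grip_force: 20.0
```

Call:
{"op": "jog_arm", "data": {
  "increments": [
    {"tx": 0, "ty": 0, "tz": 0, "wx": 0, "wy": 0, "wz": 0, "gripper": 0},
    {"tx": 0, "ty": 0, "tz": 0, "wx": 0, "wy": 0, "wz": 0, "gripper": 0.32},
    {"tx": 0, "ty": 0, "tz": 0, "wx": 0, "wy": 0, "wz": 0, "gripper": 0.32},
    {"tx": 0, "ty": 0, "tz": 0, "wx": 0, "wy": 0, "wz": 0, "gripper": 0.32},
    {"tx": 0, "ty": 0, "tz": 0, "wx": 0, "wy": 0, "wz": 0, "gripper": 0.32}
  ]
}}

```text
time: 19.5
position: [0.5301, -0.1223, 0.0246]
tool_rot: [3.138, -0.14, 0.002]
ft_force: [-0.7, 0.4, 0.1]
grip_width: 0.306
grip_force: 0.0
```

Call:
{"op": "jog_arm", "data": {
  "increments": [
    {"tx": 0, "ty": 0, "tz": -15, "wx": 0, "wy": 0, "wz": 0, "gripper": 0.32},
    {"tx": 0, "ty": 0, "tz": -40, "wx": 0, "wy": 0, "wz": 0, "gripper": 0.32},
    {"tx": 0, "ty": 0, "tz": -75, "wx": 0, "wy": 0, "wz": 0, "gripper": 0.32},
    {"tx": 0, "ty": 0, "tz": -105, "wx": 0, "wy": 0, "wz": 0, "gripper": 0.32},
    {"tx": 0, "ty": 0, "tz": -130, "wx": 0, "wy": 0, "wz": 0, "gripper": 0.32}
  ]
}}

```text
time: 19.92
position: [0.5303, -0.1222, 0.1567]
tool_rot: [3.138, -0.14, 0.004]
ft_force: [0.8, 0.1, -0.1]
grip_width: 0.319
grip_force: 0.0
```

Call:
{"op": "jog_arm", "data": {
  "increments": [
    {"tx": 0, "ty": -35, "tz": -20, "wx": 0, "wy": 0, "wz": 0, "gripper": 0.32},
    {"tx": 0, "ty": -70, "tz": -30, "wx": 0, "wy": 0, "wz": 0, "gripper": 0.32},
    {"tx": 0, "ty": -105, "tz": -30, "wx": 0, "wy": 0, "wz": 0, "gripper": 0.32},
    {"tx": 0, "ty": -140, "tz": -30, "wx": 0, "wy": 0, "wz": 0, "gripper": 0.32},
    {"tx": 0, "ty": -175, "tz": -30, "wx": 0, "wy": 0, "wz": 0, "gripper": 0.32}
  ]
}}

```text
time: 20.33
position: [0.5454, 0.0535, 0.1849]
tool_rot: [3.138, -0.141, 0.003]
ft_force: [0.8, -0.1, -0.2]
grip_width: 0.324
grip_force: 0.0
```

Call:
{"op": "jog_arm", "data": {
  "increments": [
    {"tx": 0, "ty": -35, "tz": 0, "wx": 0, "wy": 0, "wz": 0, "gripper": 0.32},
    {"tx": 0, "ty": -70, "tz": 0, "wx": 0, "wy": 0, "wz": 0, "gripper": 0.32},
    {"tx": 0, "ty": -85, "tz": 0, "wx": 0, "wy": 0, "wz": 0, "gripper": 0.32},
    {"tx": 0, "ty": -85, "tz": 0, "wx": 0, "wy": 0, "wz": 0, "gripper": 0.32},
    {"tx": 0, "ty": -85, "tz": 0, "wx": 0, "wy": 0, "wz": 0, "gripper": 0.32}
  ]
}}

```text
time: 20.75
position: [0.5525, 0.1378, 0.1841]
tool_rot: [3.139, -0.136, 0.0]
ft_force: [-0.3, 0.3, 0.4]
grip_width: 0.323
grip_force: 0.0
```

```bash
python3 look.py t2 top
python3 - <<'E'
import cv2
a=cv2.imread("pics/t2.png")[180:330,125:455]
cv2.imwrite("pics/crop2.png",cv2.resize(a,(792,360),interpolation=cv2.INTER_CUBIC))
E
```

```text
[0.5528 0.1361 0.184 ] yaw -0.089 [ 3.138 -0.14   0.   ] 20.8 28.3 [ 0.1 -0.7 -0.2]
```

View pics/crop2.png

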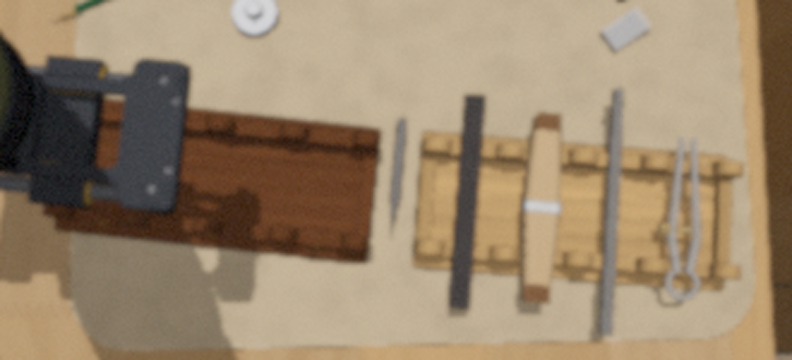

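All four lie in order in the light rack; the scriber, stake and box are unmoved. A quick numeric check of the ends, then hand in.

Run:
```python
from h import *
im=dict(np.load("t2.npz"))
u=lambda p:(125+p[0]/2.4,180+p[1]/2.4)
T=dict(emery=((474,96),(458,310),.046),clamp=((546,115),(535,301),.059),file=((617,90),(603,338),.044),div=((686,139),(682,302),.044))
S=dict(emery=(.5484,.1308),clamp=(.5511,.0788),file=(.5426,.0288),div=(.5323,-.0246))
c,s=np.cos(-.089),np.sin(-.089);ok=True
for k,(a,b,z) in T.items():
    A,B=ray(im,u(a),z),ray(im,u(b),z);d=A-B;m=((A+B)/2)[:2];q=m-[.5216,-.1997]
    x,y=c*q[0]+s*q[1],-s*q[0]+c*q[1];yaw=np.arctan2(d[1],d[0])+.089;D=np.linalg.norm(m-S[k])
    print(k,"x %.4f y %.4f len %.3f dyaw %.3f dist %.3f"%(x,y,np.linalg.norm(d),yaw,D)); ok&=abs(x)<.011 and abs(yaw)<.15 and .24<D<.28
if ok: print(ctrl.close_job())
```

```text
emery x -0.0023 y 0.0790 len 0.150 dyaw 0.001 dist 0.253
clamp x -0.0024 y 0.0286 len 0.128 dyaw 0.006 dist 0.251
file x -0.0006 y -0.0227 len 0.174 dyaw -0.000 dist 0.252
div x -0.0013 y -0.0750 len 0.114 dyaw 0.022 dist 0.250
the job is handed in; nothing more can be done
None
```

All four tools are in the light rack in their original left-to-right order (emery stick, ring clamp, needle file, dividers); my last camera check put each within about 3 mm of centre and square to the rails, and I handed the job in at about 21 s of the 102 s, with no verdict shown.

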